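Snap the torch-rest sleeve onto the positioner's spigot

ROBOT

A 7-joint arm with a two-finger parallel gripper is mounted at the origin on the work surface. World frame = base frame: x ahead of the robot, y to its left, z up, the work surface at z = 0. Lengths are in m, angles in degrees, forces in N, time in s.
With the tool pointing down it reaches from about 0.425 to 0.95 m from the base axis. Payload 4.7 kg.
Tool frame: the origin (TCP) lies midway between the tips of the shut fingers; the grasp point (between the pads) lies 19 mm behind it; z points along the fingers, y is the direction in which the jaws open and shut (so a half turn about z gives the same grasp; the last joint's range is limited). The gripper opens to 85 mm and grips with 20 to 120 N. Pads are 22 mm wide; open, the fingers measure 114 mm over their backs; the gripper's body (76 mm by 85 mm) begins 54 mm behind the grasp point. The pads swing forward as they close: fully open they stand 13 mm farther back than shut.
Start: joints at [64.234, 26.849, -2.785, 87.806, 1.381, 65.374, -4.715], TCP at [0.276, -0.616, 0.231] pointing down, gripper open.
Joint ranges: [-148.3, 148.3], [-19.14, 114.17], [-79.39, 73.82], [5.75, 140.21], [-59.74, 239.74], [12.07, 113.84], [-152.46, 152.46]. Speed limits (degrees/s): [147.25, 147.25, 180, 180, 180, 180, 180].

INTERFACE

Orientations are given as [roll, pitch, yaw] about the fixed x, y, z axes, in that order (R = Rz(yaw) Ry(pitch) Rx(roll)).
In Python, from plant import robot gives the robot as it stands. The module is installed in compiled form; this text tells all that it offers.
- The arm moves only by the tool apply_moves, never from a script. Its argument "series" is a list of rows, each an object of numbers: "dx", "dy", "dz": the shift along the tool's x, y, z in cm; "twist": the turn about the tool's z in degrees. A call has 1 to 12 rows; each row is the pose to reach, as a shift and turn from the pose commanded when the call began, along the tool's axes at that moment; what a row does not reach only later rows make up. A row lasts 1/8 s, in which the tool goes at most 62.5 mm and 10.7 degrees, less where a joint would pass 70% of its speed; a pose out of reach is approached as far as the arm can. A call with a gripper value outside its range is refused whole. "claw" is the opening, from 0 (shut) to 1 (fully open), set as the call begins (left out, the last holds). The fingers move at their own pace and stop on an object; "newtons" is the grip in N (left out, the last holds). Time passes only in rows, so rows that repeat a pose let the fingers close. It gives the time, the measured TCP pose, the force and the opening at its end, in the units of the state.
- robot.sense(): the state, without advancing time (a new reading comes with each control period).
- robot.grab_frame(name): name is "scene" or "top" or "wrist"; returns a dict with "color" (480x640x3 uint8, red, green, blue), "fx", "fy", "cx", "cy" (pixels), "R" (3x3) and "t" (3): a world point X has camera coordinates R X + t; the wrist camera has in their place "tool_from_camera" (4x4, takes a point from camera to tool coordinates, whose origin is the TCP and whose axes are the flange's). Camera axes: x right, y down, z forward; pixel columns grow to the right and rows downward; lengths in m; the calibration is good to about 2 mm. The wrist camera is an equidistant fisheye: a pixel r from the principal point sees the ray r / f radians off the axis. A picture is of the moment at which its call begins: read the wrist's pose just before it. There is no depth.
- robot.hand_in(): hands the job in, once; it reports no verdict.
The state is a dict: "t": time; "joint_positions": joint angles; "qd": joint speeds; "tau": joint torques, N m; "ee_pos": TCP position; "eef_rot": TCP orientation; "wrist_force": force on the tool from outside, world axes, zero at the start; "moment": the same for the moment, N m; "width": finger opening in m.
Only numpy, scipy, OpenCV 4.12 (cv2) and the standard library are available. Lean on these libraries where they do the work, as an engineer would, in place of code of your own. Each camera call takes 0.05 s, during which the arm holds its last target. There are 200 camera calls.

TASK

Fit the blue torch-rest sleeve upright over the square spigot in the middle of the welding turntable: with its hole on the same side as the orange spring button, ease it down so that its rim presses the button flush, and slide it on until the button pops out through the hole and locks it. Push by feel without ramming it, let go only once it has popped, and leave the dial stand, the clamp block and the hex fitting where they are.

Things in the scene. Friction and masses are not known exactly. Their poses are not given: they have to be found in the camera images.
- turntable: Fixed round steel welding turntable (it does not turn), 280 mm across, 25 mm high, with a stepped hub on top. Origin: centre of its underside, on the bench. Z up; x points the way the orange button faces. The spigot's sides are parallel to x and y.
- hub_top (a point): Centre of the hub's flat top, 55 mm above the bench. The square steel spigot rises here: 24 x 24 mm, its top 10 mm tapering to 17 x 17. Its height was set by hand and is not measured: top 100 to 145 mm above this point, firm in use. The button's middle is 35 mm below the spigot's top. Same axes as the turntable.
- snap_button (a joint): Spring button in the spigot's +x face, 9 mm wide: 0 = free, 6 mm out of the face; 0.006 = flush. Its top is a 45 degree ramp, from 5.5 mm above its middle at the face to its nose; underside square, 5.5 mm below. Spring 4 to 7 N: a tube takes about 8 to 18 N down to ride over it, then drags with 2 to 5 N, up or down, until the button pops into the hole; then it will not lift off.
- sleeve_mid (a point): Middle (half-way up, on the axis) of the loose blue square steel tube standing on the bench: 110 mm tall, 32.5 mm square outside, 26.5 inside, open at both ends, about 0.16 kg. Z up. The upper 40 mm are plain for gripping. On its -x wall an aluminium fork (torch rest) reaches 44 mm out, 44 mm wide, 54 to 66 mm above the lower end.
- sleeve_hole (a point): Centre of the button hole in the sleeve's +x wall, at the wall's middle: 14 mm wide, 12.5 mm high, 45 mm above the sleeve's lower end, 15 mm from its axis; black-edged; a yellow stripe lies 22 mm above it. Axes as the sleeve. Pushed over 2 mm lower than the button's middle, the hole's upper edge starts to press the button in again.
- dial_stand: Bystander: yellow-faced dial gauge on a rod on a dark magnet base, 161 mm tall, base 55 x 50 mm. Origin: centre of its underside.
- clamp_block: Bystander: steel clamping block 60 x 68 x 50 mm with a black side knob. Origin: centre of its underside.
- hex_fitting: Bystander: steel hexagon fitting, 32 mm across, 34 mm tall with a brass neck. Origin: centre of its underside.
There are look-alikes about, which are no part of the job. There is more than one size of the part that bears sleeve_mid; the job needs the middle-sized.

How it is judged:
By the outcome, as a careful person would: the job done as asked, in the order asked, and still so for the second after the job is handed in, with the robot touching nothing.
It also fails if it takes over 48 s, if anything falls off the work surface, if the arm or the gripper's body presses on something with over 40 N, if the wrist force passes 120 N, or if a joint passes its speed limit or range.

## Working session

There is one attempt and no reset: what is moved stays moved. The work goes in short steps, Python scripts to look and compute and a tool call to move; the robot and the scene stay as the last step left them, time stands still between calls to the robot, and variables do not carry over. Pictures are saved under pics/ and viewed, about 8 in all and at most 12, crops included, and the job is handed in when it is done.

Besides the shell and the picture viewer there is one more tool, called by a JSON object that holds its "fn" and its "kwargs". apply_moves: Moves the arm, as the interface text tells. Its arguments: {"type":"object","properties":{"series":{"type":"array","items":{"type":"object","properties":{"dx":{"type":"number"},"dy":{"type":"number"},"dz":{"type":"number"},"twist":{"type":"number"}}}},"claw":{"type":"number"},"newtons":{"type":"number"}},"required":["series"]}

```bash
mkdir -p pics; cat > h.py <<'E'
from plant import robot
import numpy as np, cv2, json, pickle
def grab(n):
    s=robot.sense(); f=robot.grab_frame(n); f['state']=s
    return f
def save(f,p,crop=None,scale=1):
    im=f['color'][:,:,::-1]
    if crop: x0,y0,x1,y1=crop; im=im[y0:y1,x0:x1]
    cv2.imwrite('pics/'+p,cv2.resize(im,None,fx=scale,fy=scale,interpolation=cv2.INTER_CUBIC))
def ray(f,u,v):
    d=np.array([(u-f['cx'])/f['fx'],(v-f['cy'])/f['fy'],1.]);R=np.array(f['R']);t=np.array(f['t'])
    return -R.T@t, R.T@d
def onz(f,u,v,z):
    o,d=ray(f,u,v); return o+d*(z-o[2])/d[2]
def proj(f,X):
    c=np.array(f['R'])@X+np.array(f['t']); return np.array([f['fx']*c[0]/c[2]+f['cx'],f['fy']*c[1]/c[2]+f['cy']])
E
python3 - <<'E'
from h import *
print(robot.sense())
for n in('scene','top'):
    f=grab(n); pickle.dump(f,open(n+'.pkl','wb')); save(f,n+'.png'); print(n,f['fx'],f['cx'],f['cy'],'cam at',-np.array(f['R']).T@np.array(f['t']), np.array(f['R']).round(3).tolist())
E
```

```text
{'t': 0.0, 'joint_positions': array([64.23247221, 26.89740381, -2.78467744, 87.87552364,  1.38040326,
       65.37415631, -4.71295606]), 'qd': array([-0.04098056,  0.04397368,  0.07577776,  0.03736305, -0.0624333 ,
       -0.05735726,  0.01510491]), 'tau': array([ 4.28867525e-04, -5.10307682e+01, -4.64075699e-02, -2.37710756e+01,
        1.06898052e-02,  7.60634663e-03,  5.84101258e-06]), 'ee_pos': array([ 0.27552008, -0.61555632,  0.23024698]), 'eef_rot': array([-1.79886514e+02,  3.64977841e-03,  2.41161841e+01]), 'wrist_force': array([-0.72766609,  0.03986994,  0.28206668]), 'moment': array([ 0.00402045, -0.00067797, -0.03163519]), 'width': 0.08528423458606203}
scene 536.9389590647976 312.78508248987225 244.9621231886753 cam at [1.52648582 0.65483006 0.81217338] [[-0.579, 0.815, 0.012], [0.412, 0.305, -0.859], [-0.703, -0.493, -0.513]]
top 593.550446243755 323.84100175258965 241.4919628056103 cam at [ 3.07377664e-01 -1.02330091e-03  1.60945214e+00] [[-0.02, -1.0, 0.008], [-0.987, 0.018, -0.157], [0.157, -0.011, -0.988]]
```

View pics/scene.png

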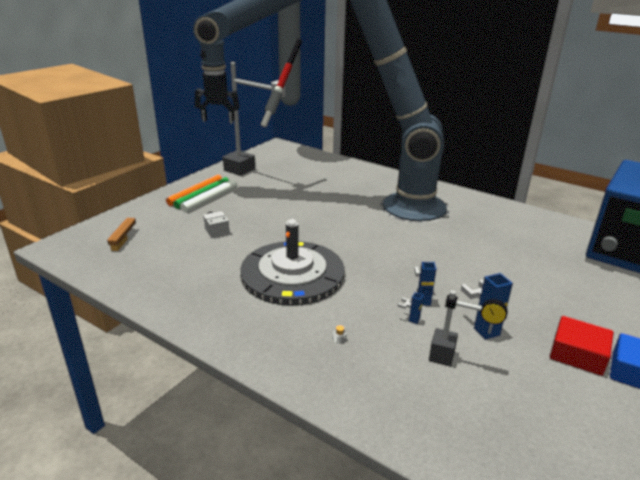

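View pics/top.png

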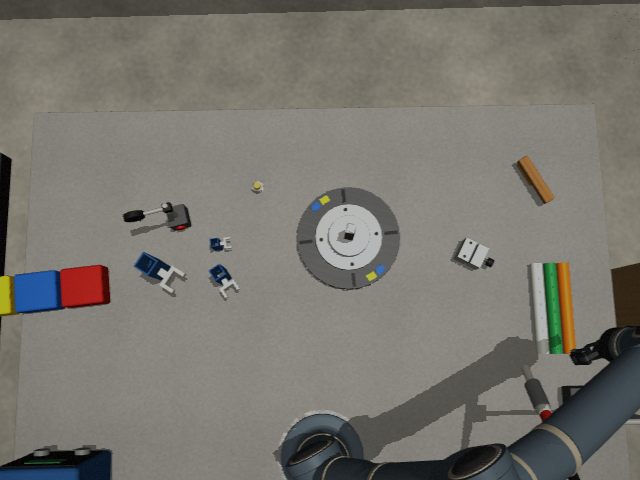

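Both views show three blue forked tubes: large at top (155,265) / scene (495,305), medium at top (220,275) / scene (427,283), small at top (220,243) / scene (415,307). The middle-sized one should be the medium tube. I'll confirm it in one enlarged mosaic.

```bash
python3 - <<'E'
from h import *
s=pickle.load(open('scene.pkl','rb'));t=pickle.load(open('top.pkl','rb'))
def c(f,x,y,w=80,h=60): return cv2.resize(f['color'][y:y+h,x:x+w,::-1],(400,300),interpolation=cv2.INTER_CUBIC)
cv2.imwrite('pics/mos.png',np.vstack([np.hstack([c(s,385,255,120,90),c(t,130,225,120,90)]),np.hstack([c(s,260,210),c(t,310,205)])]))
# sizes
for n,f,b,tt in [('large',s,(490,337),(497,276)),('mid',s,(426,304),(428,263)),('small',s,(414,321),(416,293))]:
    print(n,onz(f,*b,0))
print('turntable c top', onz(t,348,237,.055))
for n,p in [('mid',(219,271)),('small',(215,243)),('large',(150,262))]: print(n,onz(t,*p,.11))
E
```

```text
large [ 5.06416616e-01  4.42699688e-01 -1.11022302e-16]
mid [0.47845894 0.26897019 0.        ]
small [0.55736954 0.27473112 0.        ]
turntable c top [ 0.56566135 -0.0826134   0.055     ]
mid [0.47513313 0.24955303 0.11      ]
small [0.54717428 0.26034189 0.11      ]
large [0.50135324 0.42460775 0.11      ]
```

View pics/mos.png

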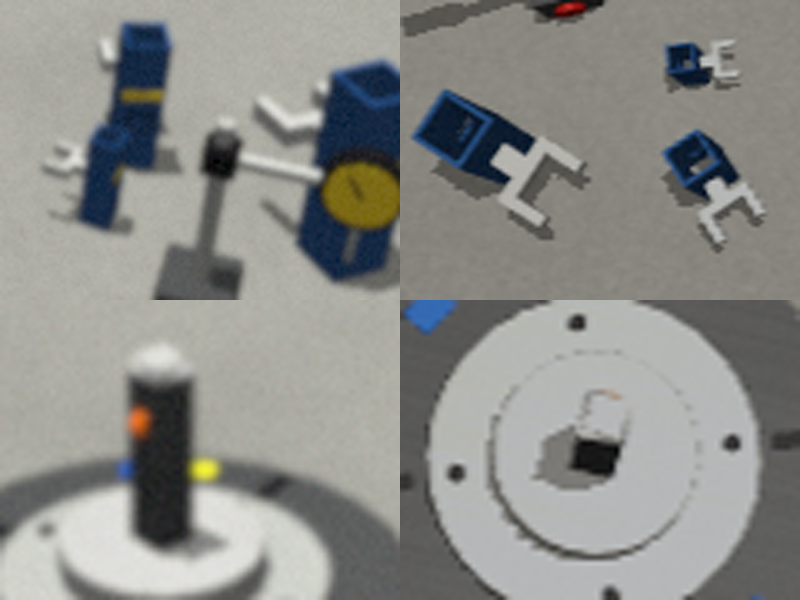

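Confirmed: the medium tube (yellow stripe, top ≈ (218.5,273)) is the one. Its fork points toward the robot, and its hole and stripe side faces away from it. The orange button faces roughly world +x. There's a torch on a stand near the start pose, so I'll locate that first, plus the spigot height and the rim by mask.

```bash
cat >> h.py <<'E'
def tri(f,p,g,q):
    o,d=ray(f,*p);e,k=ray(g,*q);A=np.stack([d,-k],1);s=np.linalg.lstsq(A,e-o,rcond=None)[0]
    a=o+d*s[0];b=e+k*s[1];return (a+b)/2,np.linalg.norm(a-b)
E
python3 - <<'E'
from h import *
s=pickle.load(open('scene.pkl','rb'));t=pickle.load(open('top.pkl','rb'))
print('torch red',tri(s,(297,42),t,(545,412)),'tip',tri(s,(265,122),t,(528,368)),'stand base',onz(s,240,160,0.02),onz(s,280,90,.15))
print('spigot top',tri(s,(260+160/5,210+50/5),t,(350.6,227.4)))
print('button',tri(s,(260+138/5,210+122/5),t,(310+212/5,205+93/5)))
print('hubcentre',onz(t,310+(597-400)/5,205+153/5,.055))
im=t['color'].astype(int);m=((im[...,2]>im[...,0]*1.5)&(im[...,2]>75)).astype(np.uint8)
m[:,:200]=0;m[:,240:]=0;m[:255]=0;m[300:]=0
r=cv2.minAreaRect(cv2.findNonZero(m));print(r,m.sum())
for z in(.11,): 
  P=[onz(t,*p,z) for p in cv2.boxPoints(r)];print(np.round(P,4));print('c',onz(t,*r[0],z))
  P=[onz(t,130+(x-400)/3.333,225+y/3.333,z) for x,y in((665,155),(700,132),(733,165),(698,190))];print(np.round(P,4),np.mean(P,0))
E
```

```text
torch red (array([ 0.1561222 , -0.39235147,  0.50707559]), np.float64(0.03077785229277052)) tip (array([ 0.224402  , -0.46119962,  0.2588847 ]), np.float64(0.012208757790816817)) stand base [ 0.08178134 -0.70912433  0.02      ] [-0.43572868 -0.91739299  0.15      ]
spigot top (array([ 0.57033328, -0.08252086,  0.16555716]), np.float64(0.0032142022777919992))
button (array([ 0.58564113, -0.08782922,  0.12893046]), np.float64(0.007097813524471704))
hubcentre [ 0.56936397 -0.08643189  0.055     ]
((216.8076934814453, 271.9615173339844), (12.480753898620605, 13.035452842712402), 56.3099365234375) 72
[[0.4772 0.2776 0.11  ]
 [0.4952 0.2503 0.11  ]
 [0.4684 0.2326 0.11  ]
 [0.4505 0.2598 0.11  ]]
c [0.47278819 0.25507909 0.11      ]
[[0.4743 0.2736 0.11  ]
 [0.4914 0.2471 0.11  ]
 [0.4657 0.2219 0.11  ]
 [0.4472 0.2483 0.11  ]] [0.46964037 0.24771751 0.11      ]
```

{"fn": "apply_moves", "kwargs": {"series": [{"dz":-4},{"dz":-9},{"dz":-14},{"dz":-15},{"dx":3,"dy":-1,"dz":-15},{"dx":8,"dy":-2.5,"dz":-15},{"dx":13,"dy":-4,"dz":-15},{"dx":18,"dy":-5.5,"dz":-15},{"dx":23,"dy":-7,"dz":-15},{"dx":28,"dy":-8.5,"dz":-15},{"dx":31,"dy":-13,"dz":-15},{"dx":33,"dy":-17.5,"dz":-15}], "claw": 1}}

```text
invalid input
```

```bash
python3 - <<'E'
from h import *
f=grab('wrist'); save(f,'w0.png'); s=f['state']
print(s['t'],s['ee_pos'],s['eef_rot'],s['wrist_force'],f['fx'],f['cx'],f['cy']);print(np.array(f['tool_from_camera']).round(4))
E
```

```text
0.1 [ 0.27553875 -0.61563034  0.23035851] [-1.79899555e+02  3.26936601e-03  2.41123413e+01] [ 0.53454445 -0.88218533 -0.98533733] 371.64829954431775 316.34449371721564 241.6167675302019
[[-4.000e-04 -9.556e-01 -2.946e-01  7.470e-02]
 [ 1.000e+00 -2.000e-04 -6.000e-04  4.000e-04]
 [ 5.000e-04 -2.946e-01  9.556e-01 -1.422e-01]
 [ 0.000e+00  0.000e+00  0.000e+00  1.000e+00]]
```

{"fn": "apply_moves", "kwargs": {"series": [{"dx":0,"dy":0,"dz":-4,"twist":0},{"dx":0,"dy":0,"dz":-9,"twist":0},{"dx":0,"dy":0,"dz":-14,"twist":0},{"dx":0,"dy":0,"dz":-15,"twist":0},{"dx":3,"dy":-1,"dz":-15,"twist":0},{"dx":8,"dy":-2.5,"dz":-15,"twist":0},{"dx":13,"dy":-4,"dz":-15,"twist":0},{"dx":18,"dy":-5.5,"dz":-15,"twist":0},{"dx":23,"dy":-7,"dz":-15,"twist":0},{"dx":28,"dy":-8.5,"dz":-15,"twist":0},{"dx":31,"dy":-13,"dz":-15,"twist":0},{"dx":33,"dy":-17.5,"dz":-15,"twist":0}]}}

```text
t: 1.65
ee_pos: [0.5061, -0.3189, 0.3793]
eef_rot: [-179.8, 0.1, 24.2]
wrist_force: [0.7, -0.7, 0.5]
width: 0.0854
```

{"fn": "apply_moves", "kwargs": {"series": [{"dx":2,"dy":-5,"dz":0,"twist":0},{"dx":4,"dy":-10,"dz":0,"twist":0},{"dx":6,"dy":-15,"dz":0,"twist":0},{"dx":8,"dy":-19.5,"dz":0,"twist":0},{"dx":8,"dy":-19.5,"dz":0,"twist":0},{"dx":8,"dy":-19.5,"dz":0,"twist":0}]}}

```text
t: 2.4
ee_pos: [0.4984, -0.1117, 0.3805]
eef_rot: [-180.0, 0.1, 24.1]
wrist_force: [-0.5, -0.2, -0.3]
width: 0.0856
```

```bash
cat >> h.py <<'E'
from scipy.spatial.transform import Rotation as Ro
def wray(f,u,v):
    T=np.array(f['tool_from_camera']);s=f['state']
    x,y=(u-f['cx'])/f['fx'],(v-f['cy'])/f['fy'];r=np.hypot(x,y)
    d=np.array([np.sin(r)*x/r,np.sin(r)*y/r,np.cos(r)]) if r>1e-9 else np.array([0,0,1.])
    R=Ro.from_euler('xyz',s['eef_rot'],degrees=True).as_matrix()
    return s['ee_pos']+R@T[:3,3], R@T[:3,:3]@d
def wonz(f,u,v,z):
    o,d=wray(f,u,v);return o+d*(z-o[2])/d[2]
def wproj(f,X):
    T=np.array(f['tool_from_camera']);s=f['state'];R=Ro.from_euler('xyz',s['eef_rot'],degrees=True).as_matrix()
    c=T[:3,:3].T@(R.T@(np.array(X)-s['ee_pos'])-T[:3,3]);h=np.hypot(c[0],c[1]);k=np.arctan2(h,c[2])/h*f['fx'];return np.array([k*c[0]+f['cx'],k*c[1]+f['cy']])
E
python3 - <<'E'
from h import *
f=grab('wrist');pickle.dump(f,open('w1.pkl','wb'));s=f['state'];print(s['t'],s['ee_pos'],s['eef_rot'])
p=wproj(f,[.57,-.083,.165]);print(p); x,y=map(int,p)
im=f['color'][:,:,::-1]
a=cv2.resize(im,(400,300)); x0=max(0,min(x-50,540));y0=max(0,min(y-75,330))
b=cv2.resize(im[y0:y0+150,x0:x0+100],(400,600),interpolation=cv2.INTER_CUBIC)
print(x0,y0)
cv2.imwrite('pics/w1.png',np.hstack([np.vstack([a,a*0]),b]))
E
```

```text
2.4 [ 0.49842274 -0.11165471  0.38049623] [-1.79990457e+02  8.93740960e-02  2.40773197e+01]
[319.31593523 127.66272974]
269 52
```

View pics/w1.png

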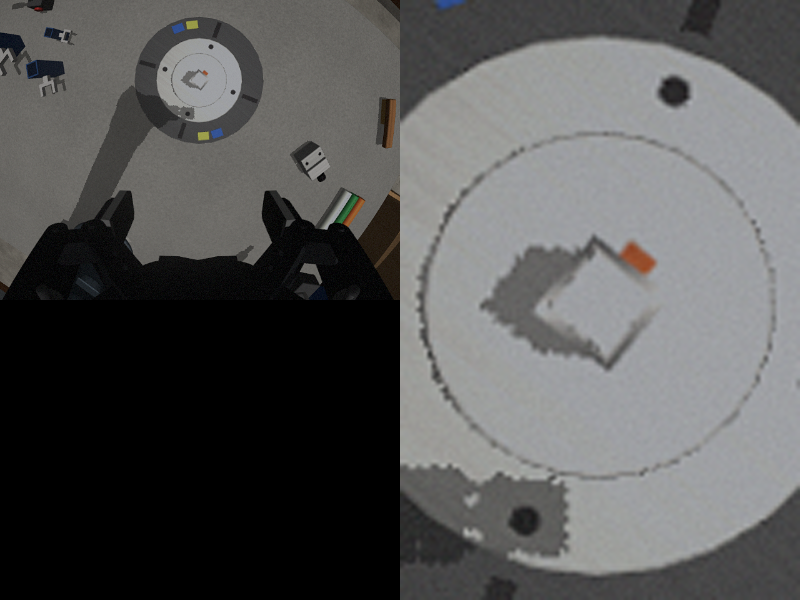

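```bash
python3 - <<'E'
from h import *
f=pickle.load(open('w1.pkl','rb'))
g=lambda x,y,z:wonz(f,269+(x-400+.5)/4-.5,52+(y+.5)/4-.5,z)
C=np.array([g(x,y,.155) for x,y in((595,237),(660,297),(608,368),(535,305))]);print(C.round(4),C.mean(0))
for i in range(4):
    d=C[(i+1)%4]-C[i];print(np.linalg.norm(d),np.degrees(np.arctan2(d[1],d[0])))
print('button',g(638,258,.128),'hubc',g(600,305,.055))
E
```

```text
[[ 0.5845 -0.0745  0.155 ]
 [ 0.5775 -0.095   0.155 ]
 [ 0.5562 -0.0907  0.155 ]
 [ 0.5632 -0.068   0.155 ]] [ 0.57033568 -0.08206276  0.155     ]
0.021650484963300052 -108.96520406525676
0.02170023753586302 168.4286318578202
0.02368640844827569 72.76119026586822
0.022246633794321034 -16.988367402982362
button [ 0.58528286 -0.08652118  0.128     ] hubc [ 0.57033611 -0.08278433  0.055     ]
```

{"fn": "apply_moves", "kwargs": {"series": [{"dx":1.5,"dy":-4,"dz":0,"twist":0},{"dx":3,"dy":-9,"dz":0,"twist":-1},{"dx":5,"dy":-14,"dz":0,"twist":-3},{"dx":7,"dy":-19,"dz":2,"twist":-5},{"dx":9,"dy":-24,"dz":4,"twist":-7},{"dx":11,"dy":-29,"dz":7,"twist":-9},{"dx":12,"dy":-33,"dz":9,"twist":-9},{"dx":12.3,"dy":-34.1,"dz":10,"twist":-9},{"dx":12.3,"dy":-34.1,"dz":10,"twist":-9},{"dx":12.3,"dy":-34.1,"dz":10,"twist":-9}]}}

```text
t: 3.7
ee_pos: [0.4733, 0.2486, 0.2818]
eef_rot: [179.9, -0.0, 32.9]
wrist_force: [0.4, 0.6, 0.4]
width: 0.0851
```

```bash
python3 - <<'E'
from h import *
f=grab('wrist');pickle.dump(f,open('w2.pkl','wb'));s=f['state'];print(s['t'],s['ee_pos'],s['eef_rot'])
p=wproj(f,[.471,.25,.11]);print(p); x,y=map(int,p)
x0=x-100;y0=max(0,min(y-75,330));print(x0,y0)
im=f['color'][:,:,::-1]
cv2.imwrite('pics/w2.png',cv2.resize(im[y0:y0+150,x0:x0+200],(800,600),interpolation=cv2.INTER_CUBIC))
E
```

```text
3.7 [0.47326115 0.24856161 0.28180027] [ 1.79931821e+02 -3.73560863e-02  3.28891500e+01]
[313.09952573 218.57747779]
213 143
```

View pics/w2.png

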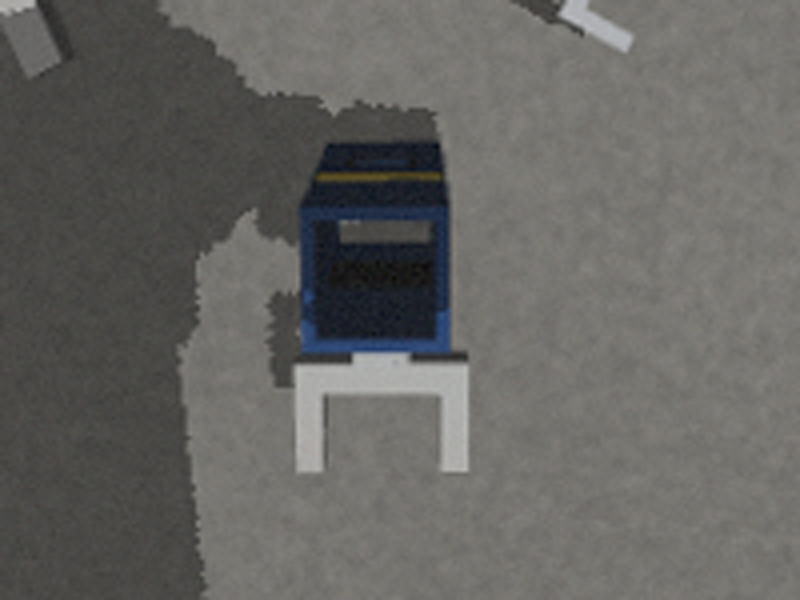

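```bash
python3 - <<'E'
from h import *
f=pickle.load(open('w2.pkl','rb'))
g=lambda x,y,z:wonz(f,213+(x+.5)/4-.5,143+(y+.5)/4-.5,z)
C=np.array([g(x,y,.11) for x,y in((301,206),(450,206),(451,352),(301,352))]);m=C.mean(0);print(m)
for i in range(4):
    d=C[(i+1)%4]-C[i];print(np.linalg.norm(d),np.degrees(np.arctan2(d[1],d[0])))
s=f['state'];R=Ro.from_euler('xyz',s['eef_rot'],degrees=True).as_matrix();print('tool shift cm',R.T@(m-s['ee_pos'])*100)
E
```

```text
[0.47243586 0.25767982 0.11      ]
0.031899490680246945 -57.273034345795416
0.032419389892175375 -146.41539519073743
0.03291158489907123 122.82192647217387
0.03247457798900826 31.79748902348849
tool shift cm [ 0.41463011 -0.83093406 17.17932476]
```

{"fn": "apply_moves", "kwargs": {"series": [{"dx":0.4,"dy":-0.8,"dz":2,"twist":0},{"dx":0.4,"dy":-0.8,"dz":6,"twist":0},{"dx":0.4,"dy":-0.8,"dz":10,"twist":0},{"dx":0.4,"dy":-0.8,"dz":14,"twist":0},{"dx":0.4,"dy":-0.8,"dz":17,"twist":0},{"dx":0.4,"dy":-0.8,"dz":19.5,"twist":0},{"dx":0.4,"dy":-0.8,"dz":20.7,"twist":0},{"dx":0.4,"dy":-0.8,"dz":21.2,"twist":0},{"dx":0.4,"dy":-0.8,"dz":21.2,"twist":0}]}}

```text
t: 4.88
ee_pos: [0.4714, 0.2595, 0.0699]
eef_rot: [180.0, -0.1, 33.1]
wrist_force: [-0.1, -0.4, 0.2]
width: 0.0854
```

{"fn": "apply_moves", "kwargs": {"series": [{"dx":0,"dy":0,"dz":0,"twist":0},{"dx":0,"dy":0,"dz":0,"twist":0},{"dx":0,"dy":0,"dz":0,"twist":0},{"dx":0,"dy":0,"dz":0,"twist":0},{"dx":0,"dy":0,"dz":0,"twist":0},{"dx":0,"dy":0,"dz":0,"twist":0}], "claw": 0.2, "newtons": 70}}

```text
t: 5.62
ee_pos: [0.4711, 0.2595, 0.0696]
eef_rot: [180.0, -0.0, 33.1]
wrist_force: [-0.8, -1.0, 3.7]
width: 0.0318
```

{"fn": "apply_moves", "kwargs": {"series": [{"dx":0,"dy":0,"dz":-1,"twist":0},{"dx":0,"dy":0,"dz":-4,"twist":0},{"dx":0,"dy":0,"dz":-8,"twist":0},{"dx":0,"dy":0,"dz":-12,"twist":0},{"dx":0,"dy":0,"dz":-16,"twist":0},{"dx":0,"dy":0,"dz":-19.5,"twist":0},{"dx":0,"dy":0,"dz":-21.5,"twist":0},{"dx":0,"dy":0,"dz":-22,"twist":0}]}}

```text
t: 6.62
ee_pos: [0.4709, 0.2598, 0.2906]
eef_rot: [180.0, -0.1, 33.1]
wrist_force: [0.6, 0.4, -2.0]
width: 0.0322
```

{"fn": "apply_moves", "kwargs": {"series": [{"dx":-0.5,"dy":1.5,"dz":0,"twist":3},{"dx":-1.5,"dy":5,"dz":0,"twist":8},{"dx":-2.7,"dy":9,"dz":0,"twist":14},{"dx":-4,"dy":13,"dz":0,"twist":20},{"dx":-5.2,"dy":17,"dz":0,"twist":26},{"dx":-6.4,"dy":21,"dz":0,"twist":32},{"dx":-7.6,"dy":25,"dz":0,"twist":38},{"dx":-8.8,"dy":29,"dz":0,"twist":44},{"dx":-9.8,"dy":32.5,"dz":0,"twist":48},{"dx":-10.4,"dy":34,"dz":0,"twist":49.6},{"dx":-10.4,"dy":34,"dz":0,"twist":49.6},{"dx":-10.4,"dy":34,"dz":0,"twist":49.6}]}}

```text
t: 8.12
ee_pos: [0.5692, -0.08, 0.2893]
eef_rot: [-179.9, 0.0, -16.3]
wrist_force: [-0.1, -0.3, -0.8]
width: 0.0317
```

```bash
python3 - <<'E'
from h import *
s=grab('scene');t=grab('top');w=grab('wrist');pickle.dump((s,t,w),open('p3.pkl','wb'));st=w['state'];print(st['t'],st['ee_pos'],st['eef_rot'],st['wrist_force'],st['width'])
def c(f,x,y,w,h,W=400,H=300): return cv2.resize(f['color'][y:y+h,x:x+w,::-1],(W,H),interpolation=cv2.INTER_CUBIC)
cv2.imwrite('pics/p3.png',np.hstack([c(s,252,145,80,120,400,600),np.vstack([c(w,0,0,640,480),c(w,220,150,200,150)])]))
E
```

```text
8.225 [ 0.56927302 -0.0800736   0.28947141] [-1.79959657e+02  3.32676088e-03 -1.63007768e+01] [ 0.45053758  0.63967075 -1.91135432] 0.03177454121283361
```

View pics/p3.png

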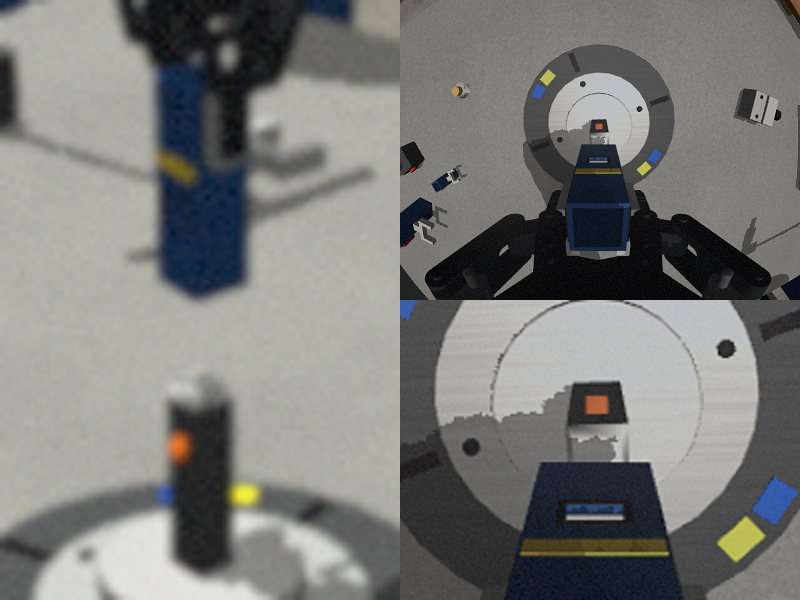

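```bash
python3 - <<'E'
from h import *
s,t,w=pickle.load(open('p3.pkl','rb'));st=w['state'];R=Ro.from_euler('xyz',st['eef_rot'],degrees=True).as_matrix()
g=lambda x,y,z:R.T@(wonz(w,220+(x-400)/2,150+(y-300)/2,z)-st['ee_pos'])*1000
print('sleeve low front edge (expect x16.25)',g(595,462,.2199),'corners',g(540,462,.2199)[1],g(650,462,.2199)[1])
for z in(.152,.156,.160): print(z,'spigot +x shoulder edge -12 =',g(598,425,z)-[12,0,0], g(568,425,z)[1],g(630,425,z)[1])
print('button',g(597,405,.130)-[18,0,0])
print('foot',g(597,381,.055)-[12,0,0])
for z in (.155,.160,.165,.170):
  u=proj(s,np.array([.5703,-.0823,z]));print(z,(u-[252,145])*5)
for z in (.125,.13,.135):
  u=proj(s,np.array([.5703,-.0823,z])+.018*np.array([.96,-.28,0]));print('btn',z,(u-[252,145])*5)
E
```

```text
sleeve low front edge (expect x16.25) [16.29434761  1.30623045 69.56956234] corners -14.983835958867132 17.59869766754856
0.152 spigot +x shoulder edge -12 = [  0.22513583   2.57849508 137.46891973] -8.983772559403784 14.91757214522314
0.156 spigot +x shoulder edge -12 = [  1.1252745    2.55481435 133.46888314] -8.842081116472759 14.717408737514319
0.16 spigot +x shoulder edge -12 = [  2.02541317   2.53113363 129.46884655] -8.700389673541775 14.517245329805485
button [ -2.24684597   2.28470252 159.46892724]
foot [  1.54200724   2.61218561 234.46884376]
0.155 [197.44656112 392.82153167]
0.16 [197.36087768 384.20832562]
0.165 [197.27487301 375.56282934]
0.17 [197.18854532 366.8848609 ]
btn 0.125 [169.70686511 454.31523558]
btn 0.13 [169.56985289 445.85234572]
btn 0.135 [169.43232916 437.35786104]
```

{"fn": "apply_moves", "kwargs": {"series": [{"dx":0.14,"dy":0.15,"dz":0.5,"twist":0},{"dx":0.14,"dy":0.15,"dz":2,"twist":0},{"dx":0.14,"dy":0.15,"dz":3.5,"twist":0},{"dx":0.14,"dy":0.15,"dz":4.5,"twist":0},{"dx":0.14,"dy":0.15,"dz":5,"twist":0},{"dx":0.14,"dy":0.15,"dz":5.4,"twist":0},{"dx":0.14,"dy":0.15,"dz":5.8,"twist":0},{"dx":0.14,"dy":0.15,"dz":6.2,"twist":0},{"dx":0.14,"dy":0.15,"dz":6.2,"twist":0}]}}

```text
t: 9.4
ee_pos: [0.5703, -0.0838, 0.2272]
eef_rot: [-180.0, 0.0, -16.5]
wrist_force: [-0.2, 0.5, -1.2]
width: 0.0318
```

{"fn": "apply_moves", "kwargs": {"series": [{"dx":0,"dy":0,"dz":0.3,"twist":0},{"dx":0,"dy":0,"dz":0.6,"twist":0},{"dx":0,"dy":0,"dz":0.9,"twist":0},{"dx":0,"dy":0,"dz":0.9,"twist":0}]}}

```text
t: 9.9
ee_pos: [0.5705, -0.083, 0.218]
eef_rot: [-179.9, 0.0, -16.5]
wrist_force: [0.9, 4.1, -1.8]
width: 0.0315
```

{"fn": "apply_moves", "kwargs": {"series": [{"dx":0,"dy":0,"dz":0.3,"twist":0},{"dx":0,"dy":0,"dz":0.6,"twist":0},{"dx":0,"dy":0,"dz":0.8,"twist":0},{"dx":0,"dy":0,"dz":0.8,"twist":0}]}}

```text
t: 10.4
ee_pos: [0.5707, -0.0831, 0.2101]
eef_rot: [-179.9, -0.0, -16.5]
wrist_force: [0.8, 5.3, -1.6]
width: 0.0315
```

A 5 N side force toward +y shows the sleeve is rubbing one side, so I'll ease over about 1 mm.

{"fn": "apply_moves", "kwargs": {"series": [{"dx":0,"dy":-0.06,"dz":0,"twist":0},{"dx":0,"dy":-0.12,"dz":0,"twist":0},{"dx":0,"dy":-0.12,"dz":0,"twist":0},{"dx":0,"dy":-0.12,"dz":0,"twist":0}]}}

```text
t: 10.9
ee_pos: [0.5707, -0.0829, 0.2102]
eef_rot: [180.0, 0.0, -16.5]
wrist_force: [2.3, 4.4, -2.4]
width: 0.0318
```

{"fn": "apply_moves", "kwargs": {"series": [{"dx":0,"dy":-0.06,"dz":0,"twist":0},{"dx":0,"dy":-0.1,"dz":0,"twist":0},{"dx":0,"dy":-0.1,"dz":0,"twist":0},{"dx":0,"dy":-0.1,"dz":0,"twist":0}]}}

```text
t: 11.4
ee_pos: [0.5707, -0.0826, 0.2103]
eef_rot: [179.9, 0.0, -16.5]
wrist_force: [0.0, 0.1, -1.1]
width: 0.0317
```

```bash
python3 - <<'E'
from h import *
s=robot.sense();print(s['ee_pos'],s['eef_rot'],s['wrist_force'],s['moment'],s['width'])
w=grab('wrist');pickle.dump(w,open('w4.pkl','wb'));s=robot.sense();print(s['ee_pos'],s['eef_rot'],s['wrist_force'],s['moment'])
sc=grab('scene');s=robot.sense();print(s['ee_pos'],s['wrist_force'],s['moment'])
def c(f,x,y,w,h,W=400,H=300): return cv2.resize(f['color'][y:y+h,x:x+w,::-1],(W,H),interpolation=cv2.INTER_CUBIC)
cv2.imwrite('pics/p4.png',np.hstack([c(sc,252,165,80,120,400,600),c(w,270,130,100,150,400,600)]))
E
```

```text
[ 0.57070848 -0.08261538  0.21029605] [ 1.79934033e+02  1.02794038e-02 -1.65204208e+01] [ 0.04064157  0.10702354 -1.1416135 ] [ 0.28182474 -0.15643755  0.0326251 ] 0.03170341503452453
[ 0.570681   -0.08265594  0.21025686] [ 1.79932990e+02  1.58057143e-02 -1.65220071e+01] [-0.66391978  0.53349491 -1.35814452] [ 0.23062117 -0.16679531 -0.02049914]
[ 0.57070885 -0.08264942  0.21031516] [ 0.14137003  1.486824   -2.21220852] [ 0.17555809 -0.09055219  0.03996241]
```

View pics/p4.png

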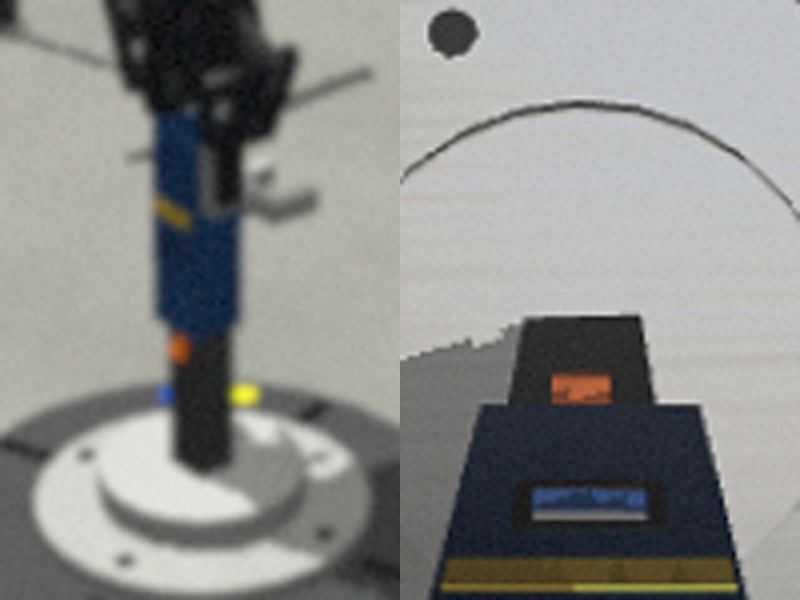

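The sleeve is round the spigot and the lateral force is gone. Its rim sits just above the orange button, with the hole on the button's side. Easing down next.

{"fn": "apply_moves", "kwargs": {"series": [{"dx":0,"dy":0,"dz":0.15,"twist":0},{"dx":0,"dy":0,"dz":0.3,"twist":0},{"dx":0,"dy":0,"dz":0.45,"twist":0},{"dx":0,"dy":0,"dz":0.6,"twist":0}]}}

```text
t: 12.0
ee_pos: [0.5709, -0.082, 0.2042]
eef_rot: [180.0, 0.0, -16.5]
wrist_force: [0.6, 0.3, -1.8]
width: 0.032
```

{"fn": "apply_moves", "kwargs": {"series": [{"dx":0,"dy":0,"dz":0.1,"twist":0},{"dx":0,"dy":0,"dz":0.2,"twist":0},{"dx":0,"dy":0,"dz":0.3,"twist":0}]}}

```text
t: 12.38
ee_pos: [0.5712, -0.0819, 0.2018]
eef_rot: [180.0, -0.0, -16.5]
wrist_force: [-1.6, 0.2, 4.6]
width: 0.0317
```

{"fn": "apply_moves", "kwargs": {"series": [{"dx":0,"dy":0,"dz":0.1,"twist":0},{"dx":0,"dy":0,"dz":0.2,"twist":0},{"dx":0,"dy":0,"dz":0.3,"twist":0}]}}

```text
t: 12.75
ee_pos: [0.5713, -0.0816, 0.2001]
eef_rot: [-180.0, -0.1, -16.5]
wrist_force: [-3.6, -0.5, 8.7]
width: 0.0321
```

{"fn": "apply_moves", "kwargs": {"series": [{"dx":0,"dy":0,"dz":0.1,"twist":0},{"dx":0,"dy":0,"dz":0.2,"twist":0},{"dx":0,"dy":0,"dz":0.3,"twist":0}]}}

```text
t: 13.12
ee_pos: [0.5713, -0.0814, 0.1963]
eef_rot: [-180.0, -0.1, -16.5]
wrist_force: [-2.2, -0.3, 1.8]
width: 0.0317
```

{"fn": "apply_moves", "kwargs": {"series": [{"dx":0,"dy":0,"dz":0.1,"twist":0},{"dx":0,"dy":0,"dz":0.2,"twist":0},{"dx":0,"dy":0,"dz":0.3,"twist":0}]}}

```text
t: 13.5
ee_pos: [0.5711, -0.0819, 0.1922]
eef_rot: [180.0, -0.0, -16.5]
wrist_force: [-1.0, 1.1, 1.9]
width: 0.0316
```

{"fn": "apply_moves", "kwargs": {"series": [{"dx":0,"dy":0,"dz":0.1,"twist":0},{"dx":0,"dy":0,"dz":0.2,"twist":0},{"dx":0,"dy":0,"dz":0.3,"twist":0}]}}

```text
t: 13.88
ee_pos: [0.5711, -0.082, 0.1892]
eef_rot: [180.0, -0.0, -16.5]
wrist_force: [-0.0, 0.5, 1.7]
width: 0.0319
```

{"fn": "apply_moves", "kwargs": {"series": [{"dx":0,"dy":0,"dz":0.3,"twist":0},{"dx":0,"dy":0,"dz":0.7,"twist":0},{"dx":0,"dy":0,"dz":1.1,"twist":0},{"dx":0,"dy":0,"dz":1.5,"twist":0},{"dx":0,"dy":0,"dz":1.9,"twist":0},{"dx":0,"dy":0,"dz":2.3,"twist":0},{"dx":0,"dy":0,"dz":2.6,"twist":0}]}}

```text
t: 14.75
ee_pos: [0.5711, -0.0819, 0.1631]
eef_rot: [180.0, -0.0, -16.5]
wrist_force: [1.0, 0.1, 1.4]
width: 0.0316
```

{"fn": "apply_moves", "kwargs": {"series": [{"dx":0,"dy":0,"dz":0.1,"twist":0},{"dx":0,"dy":0,"dz":0.2,"twist":0}]}}

```text
t: 15.0
ee_pos: [0.5711, -0.0819, 0.1614]
eef_rot: [-180.0, -0.0, -16.5]
wrist_force: [1.4, -0.5, 2.1]
width: 0.032
```

{"fn": "apply_moves", "kwargs": {"series": [{"dx":0,"dy":0,"dz":0.1,"twist":0},{"dx":0,"dy":0,"dz":0.2,"twist":0}]}}

```text
t: 15.25
ee_pos: [0.5711, -0.0819, 0.1594]
eef_rot: [-180.0, -0.0, -16.5]
wrist_force: [0.4, -0.1, 1.8]
width: 0.0317
```

{"fn": "apply_moves", "kwargs": {"series": [{"dx":0,"dy":0,"dz":0.1,"twist":0},{"dx":0,"dy":0,"dz":0.2,"twist":0},{"dx":0,"dy":0,"dz":0.3,"twist":0}]}}

```text
t: 15.62
ee_pos: [0.5711, -0.0819, 0.1563]
eef_rot: [180.0, -0.0, -16.5]
wrist_force: [1.6, -0.9, 0.1]
width: 0.0319
```

{"fn": "apply_moves", "kwargs": {"series": [{"dx":0,"dy":0,"dz":0.05,"twist":0},{"dx":0,"dy":0,"dz":0.1,"twist":0}]}}

```text
t: 15.88
ee_pos: [0.5698, -0.0817, 0.1545]
eef_rot: [180.0, 0.2, -16.5]
wrist_force: [-0.3, 0.1, -1.3]
width: 0.0317
```

{"fn": "apply_moves", "kwargs": {"series": [{"dx":0,"dy":0,"dz":0.05,"twist":0},{"dx":0,"dy":0,"dz":0.1,"twist":0}]}}

```text
t: 16.12
ee_pos: [0.5705, -0.0817, 0.1539]
eef_rot: [180.0, 0.1, -16.5]
wrist_force: [-0.9, -0.2, -1.3]
width: 0.0315
```

The drag vanished (fz back to −1.3, the hanging weight) with a small jolt in x at TCP z≈0.1545, which looks like the pop. I'll check with a gentle upward tug and a picture.

{"fn": "apply_moves", "kwargs": {"series": [{"dx":0,"dy":0,"dz":-0.05,"twist":0},{"dx":0,"dy":0,"dz":-0.1,"twist":0},{"dx":0,"dy":0,"dz":-0.15,"twist":0},{"dx":0,"dy":0,"dz":-0.2,"twist":0}]}}

```text
t: 16.62
ee_pos: [0.5708, -0.0819, 0.1555]
eef_rot: [-180.0, 0.0, -16.5]
wrist_force: [2.8, -0.0, -10.3]
width: 0.0318
```

```bash
cat > look.py <<'E'
from h import *;import sys
sc=grab('scene');w=grab('wrist')
def c(f,x,y,w,h,W=400,H=300): return cv2.resize(f['color'][y:y+h,x:x+w,::-1],(W,H),interpolation=cv2.INTER_CUBIC)
cv2.imwrite('pics/'+sys.argv[1],np.hstack([c(sc,252,165,80,120,400,600),c(w,270,130,100,150,400,600)]))
s=robot.sense();print(s['ee_pos'],s['wrist_force'],s['moment'])
E
python3 look.py p5.png
```

```text
[ 0.57074346 -0.0818309   0.1554698 ] [  2.68505659   0.09628798 -10.0996176 ] [-0.05095318 -0.60295154  0.00762209]
```

View pics/p5.png

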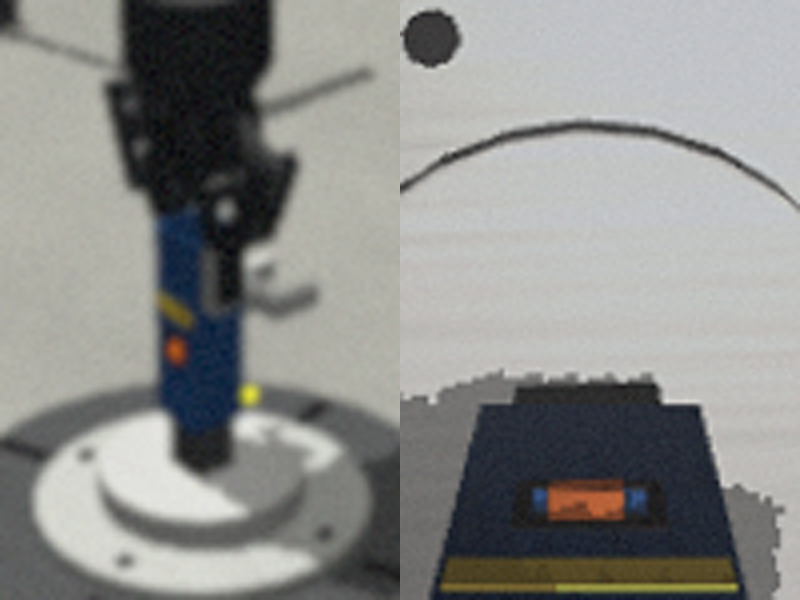

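The button shows orange through the hole, and the sleeve held against a 10 N upward tug. Now I'll lower to a force-free height, release and retreat.

{"fn": "apply_moves", "kwargs": {"series": [{"dx":0,"dy":0,"dz":0.1,"twist":0},{"dx":0,"dy":0,"dz":0.14,"twist":0},{"dx":0,"dy":0,"dz":0.14,"twist":0}]}}

```text
t: 17.1
ee_pos: [0.5708, -0.0819, 0.1553]
eef_rot: [180.0, 0.0, -16.5]
wrist_force: [-0.7, -0.6, -2.2]
width: 0.0318
```

{"fn": "apply_moves", "kwargs": {"series": [{"dx":0,"dy":0,"dz":0,"twist":0},{"dx":0,"dy":0,"dz":0,"twist":0},{"dx":0,"dy":0,"dz":0,"twist":0},{"dx":0,"dy":0,"dz":0,"twist":0},{"dx":0,"dy":0,"dz":0,"twist":0},{"dx":0,"dy":0,"dz":0,"twist":0}], "claw": 1}}

```text
t: 17.85
ee_pos: [0.571, -0.0818, 0.1549]
eef_rot: [180.0, -0.0, -16.5]
wrist_force: [0.4, -0.8, -0.1]
width: 0.0856
```

{"fn": "apply_moves", "kwargs": {"series": [{"dx":0,"dy":0,"dz":-1,"twist":0},{"dx":0,"dy":0,"dz":-3,"twist":0},{"dx":0,"dy":0,"dz":-6,"twist":0},{"dx":0,"dy":0,"dz":-10,"twist":0},{"dx":0,"dy":0,"dz":-14,"twist":0},{"dx":0,"dy":0,"dz":-16,"twist":0},{"dx":0,"dy":0,"dz":-16,"twist":0}]}}

```text
t: 18.73
ee_pos: [0.5719, -0.0818, 0.3173]
eef_rot: [-180.0, -0.3, -16.5]
wrist_force: [-0.1, 0.9, -0.6]
width: 0.0853
```

```bash
python3 look.py p6.png; python3 - <<'E'
from h import *
f=grab('top');a=pickle.load(open('top.pkl','rb'))
d=np.abs(f['color'].astype(int)-a['color']).max(2)
for n,(x,y) in dict(dial=(160,215),clamp=(475,253),hex=(257,187)).items(): print(n,(d[y-25:y+25,x-25:x+25]>40).sum())
E
```

```text
[ 0.57049203 -0.08182028  0.31435758] [-0.70655946  0.28142245  0.35429222] [ 0.01063086  0.05096627 -0.00086647]
dial 0
clamp 0
hex 0
```

View pics/p6.png

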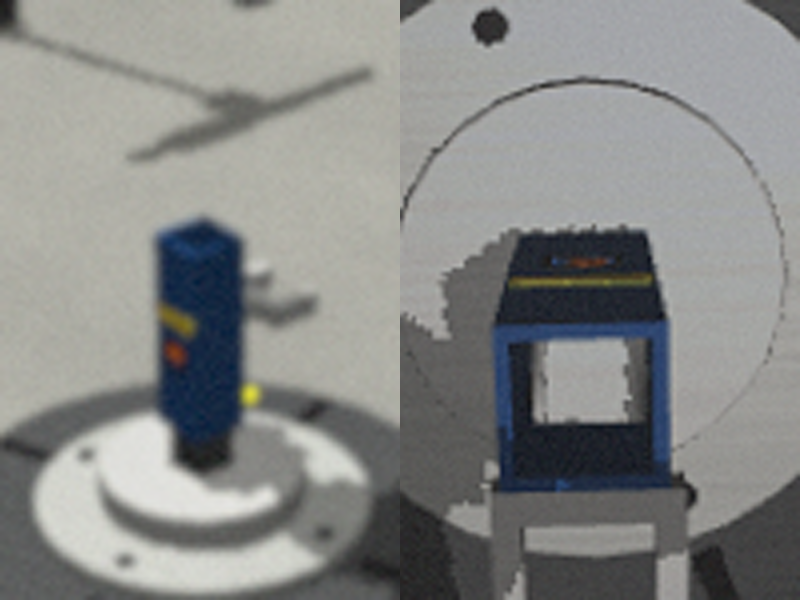

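The sleeve looks a few mm lower after release, with the stripe at crop row 320 against 308. I'll measure that before handing in.

```bash
python3 - <<'E'
from h import *
sc=grab('scene');pickle.dump(sc,open('s7.pkl','wb'));w=grab('wrist');pickle.dump(w,open('w7.pkl','wb'))
a=cv2.imread('pics/p5.png')[:,:400];b=cv2.imread('pics/p6.png')[:,:400]
c=cv2.resize(sc['color'][165:285,252:332,::-1],(400,600),interpolation=cv2.INTER_CUBIC)
for n,i in(('p5',a),('p6',b),('now',c)):
    h=cv2.cvtColor(i,cv2.COLOR_BGR2HSV);H,S,V=cv2.split(h)
    R=np.zeros(H.shape,bool);R[260:400,150:225]=1
    y=R&(H>17)&(H<32)&(S>110)&(V>70);o=R&((H<15)|(H>172))&(S>110)&(V>90)
    bl=(H>100)&(H<125)&(S>100)&(V>40);bl[:, :150]=0;bl[:,250:]=0
    print(n,'stripe',np.argwhere(y).mean(0).round(1),y.sum(),'orange',np.argwhere(o).mean(0).round(1),o.sum(),'blue bottom by col',[np.flatnonzero(bl[:,k]).max() for k in(170,185,200,215,230)])
X=np.array([.5703,-.0823,.12]);print('px/mm',(proj(sc,X)-proj(sc,X+[0,0,.001]))*5)
cv2.imwrite('pics/p7.png',np.hstack([cv2.resize(sc['color'][200:260,275:310,::-1],(350,600),interpolation=cv2.INTER_CUBIC),cv2.resize(w['color'][170:230,290:335,::-1],(450,600),interpolation=cv2.INTER_CUBIC)]))
E
```

```text
p5 stripe [310.9 175. ] 417 orange [350.2 175.4] 365 blue bottom by col [np.int64(408), np.int64(433), np.int64(435), np.int64(428), np.int64(413)]
p6 stripe [320.5 176.4] 430 orange [353.  174.5] 182 blue bottom by col [np.int64(416), np.int64(440), np.int64(442), np.int64(436), np.int64(425)]
now stripe [320.6 176.5] 443 orange [353.2 174.5] 179 blue bottom by col [np.int64(417), np.int64(441), np.int64(443), np.int64(436), np.int64(425)]
px/mm [0.01667226 1.67595509]
```

View pics/p7.png

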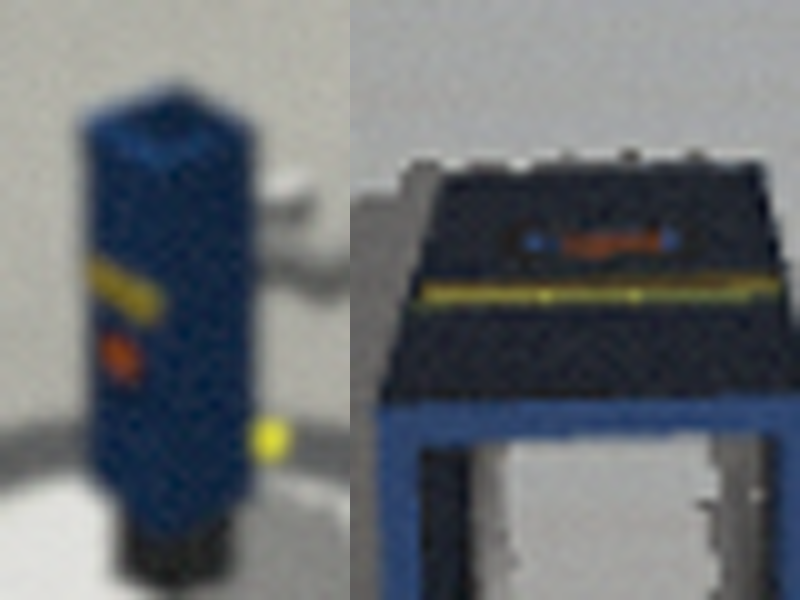

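After release the sleeve settled about 4 mm (9 crop px at 1.68 px/mm) and is now steady. The free play should be under 3 mm, so its hole edge may be leaning on the button's ramp. There's plenty of time, so I'll re-grip, feel for the play upward, and set it down gently so it doesn't drop.

{"fn": "apply_moves", "kwargs": {"series": [{"dx":0,"dy":0,"dz":2,"twist":0},{"dx":0,"dy":0,"dz":6,"twist":0},{"dx":0,"dy":0,"dz":10,"twist":0},{"dx":0,"dy":0,"dz":13,"twist":0},{"dx":0,"dy":0,"dz":15,"twist":0},{"dx":0,"dy":0,"dz":16.2,"twist":0},{"dx":0,"dy":0,"dz":16.2,"twist":0},{"dx":0,"dy":0,"dz":16.2,"twist":0}]}}

```text
t: 19.98
ee_pos: [0.5716, -0.0819, 0.1537]
eef_rot: [-180.0, -0.1, -16.5]
wrist_force: [-0.7, -1.0, 1.0]
width: 0.0851
```

{"fn": "apply_moves", "kwargs": {"series": [{"dx":0,"dy":0,"dz":0,"twist":0},{"dx":0,"dy":0,"dz":0,"twist":0},{"dx":0,"dy":0,"dz":0,"twist":0},{"dx":0,"dy":0,"dz":0,"twist":0},{"dx":0,"dy":0,"dz":0,"twist":0},{"dx":0,"dy":0,"dz":0,"twist":0}], "claw": 0.2, "newtons": 40}}

```text
t: 20.72
ee_pos: [0.5712, -0.0818, 0.1532]
eef_rot: [-180.0, -0.0, -16.5]
wrist_force: [-0.6, -0.3, 3.4]
width: 0.0324
```

{"fn": "apply_moves", "kwargs": {"series": [{"dx":0,"dy":0,"dz":-0.05,"twist":0},{"dx":0,"dy":0,"dz":-0.1,"twist":0},{"dx":0,"dy":0,"dz":-0.15,"twist":0},{"dx":0,"dy":0,"dz":-0.15,"twist":0}]}}

```text
t: 21.22
ee_pos: [0.5708, -0.082, 0.1542]
eef_rot: [180.0, 0.0, -16.5]
wrist_force: [0.6, 0.5, -1.0]
width: 0.0321
```

{"fn": "apply_moves", "kwargs": {"series": [{"dx":0,"dy":0,"dz":-0.05,"twist":0},{"dx":0,"dy":0,"dz":-0.1,"twist":0},{"dx":0,"dy":0,"dz":-0.1,"twist":0}]}}

```text
t: 21.6
ee_pos: [0.5708, -0.0818, 0.1554]
eef_rot: [180.0, 0.0, -16.5]
wrist_force: [0.3, 0.5, -0.9]
width: 0.0322
```

{"fn": "apply_moves", "kwargs": {"series": [{"dx":0,"dy":0,"dz":-0.05,"twist":0},{"dx":0,"dy":0,"dz":-0.1,"twist":0},{"dx":0,"dy":0,"dz":-0.1,"twist":0}]}}

```text
t: 21.98
ee_pos: [0.571, -0.0818, 0.1565]
eef_rot: [180.0, -0.0, -16.5]
wrist_force: [0.3, 0.6, -1.2]
width: 0.0322
```

{"fn": "apply_moves", "kwargs": {"series": [{"dx":0,"dy":0,"dz":-0.05,"twist":0},{"dx":0,"dy":0,"dz":-0.1,"twist":0},{"dx":0,"dy":0,"dz":-0.1,"twist":0}]}}

```text
t: 22.35
ee_pos: [0.571, -0.0819, 0.1575]
eef_rot: [180.0, -0.0, -16.5]
wrist_force: [1.1, 0.1, -0.5]
width: 0.0319
```

{"fn": "apply_moves", "kwargs": {"series": [{"dx":0,"dy":0,"dz":-0.05,"twist":0},{"dx":0,"dy":0,"dz":-0.1,"twist":0},{"dx":0,"dy":0,"dz":-0.1,"twist":0}]}}

```text
t: 22.72
ee_pos: [0.5708, -0.0819, 0.1581]
eef_rot: [180.0, 0.0, -16.5]
wrist_force: [1.4, -0.0, -3.7]
width: 0.032
```

```bash
python3 look.py p8.png
```

```text
[ 0.57083521 -0.0818793   0.15810097] [ 0.04810715 -0.15575997 -5.53190935] [-0.02861652 -0.17299741 -0.00496458]
```

View pics/p8.png

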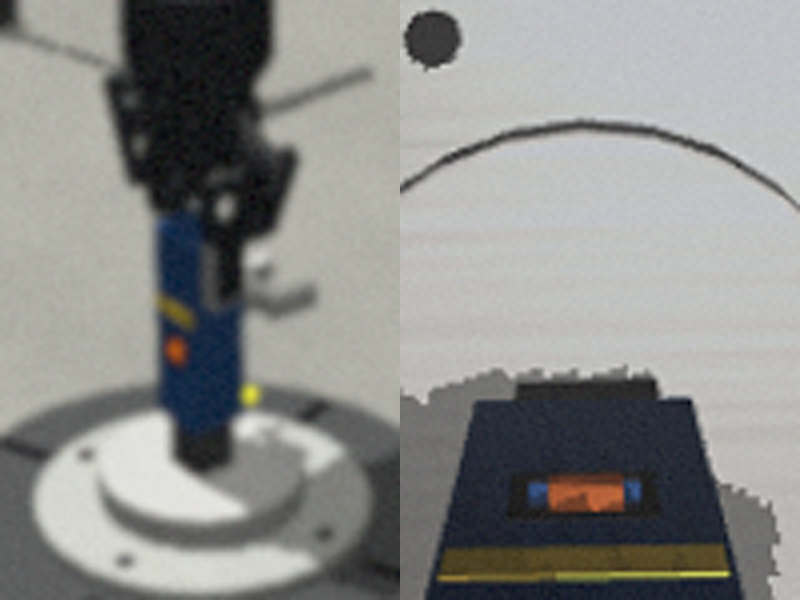

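The catch is firm at TCP z≈0.158 (fz −5.5 N) with the button fully out, so the sleeve had settled about 4.5 mm. I'll set it about 2 mm below the catch and release softly.

{"fn": "apply_moves", "kwargs": {"series": [{"dx":0,"dy":0,"dz":0.1,"twist":0},{"dx":0,"dy":0,"dz":0.2,"twist":0},{"dx":0,"dy":0,"dz":0.25,"twist":0},{"dx":0,"dy":0,"dz":0.25,"twist":0}]}}

```text
t: 23.32
ee_pos: [0.571, -0.0819, 0.156]
eef_rot: [180.0, -0.0, -16.5]
wrist_force: [0.4, -0.5, -1.7]
width: 0.0325
```

{"fn": "apply_moves", "kwargs": {"series": [{"dx":0,"dy":0,"dz":0,"twist":0},{"dx":0,"dy":0,"dz":0,"twist":0},{"dx":0,"dy":0,"dz":0,"twist":0}], "newtons": 20}}

```text
t: 23.7
ee_pos: [0.571, -0.0818, 0.1559]
eef_rot: [180.0, -0.0, -16.5]
wrist_force: [0.5, -0.0, -1.5]
width: 0.0322
```

{"fn": "apply_moves", "kwargs": {"series": [{"dx":0,"dy":0,"dz":0,"twist":0},{"dx":0,"dy":0,"dz":0,"twist":0},{"dx":0,"dy":0,"dz":0,"twist":0}], "claw": 0.45}}

```text
t: 24.08
ee_pos: [0.5711, -0.0819, 0.1561]
eef_rot: [-180.0, -0.0, -16.5]
wrist_force: [0.1, -1.5, -0.7]
width: 0.0386
```

{"fn": "apply_moves", "kwargs": {"series": [{"dx":0,"dy":0,"dz":0,"twist":0},{"dx":0,"dy":0,"dz":0,"twist":0},{"dx":0,"dy":0,"dz":0,"twist":0},{"dx":0,"dy":0,"dz":0,"twist":0},{"dx":0,"dy":0,"dz":-1,"twist":0},{"dx":0,"dy":0,"dz":-4,"twist":0},{"dx":0,"dy":0,"dz":-8,"twist":0},{"dx":0,"dy":0,"dz":-12,"twist":0},{"dx":0,"dy":0,"dz":-15,"twist":0},{"dx":0,"dy":0,"dz":-16,"twist":0},{"dx":0,"dy":0,"dz":-16,"twist":0}], "claw": 1}}

```text
t: 25.45
ee_pos: [0.5709, -0.0818, 0.3161]
eef_rot: [180.0, -0.0, -16.5]
wrist_force: [-0.6, -0.5, -1.1]
width: 0.0853
```

```bash
python3 look.py p9.png; python3 - <<'E'
from h import *
for n in('p5','p8','p6','p9'):
    i=cv2.imread(f'pics/{n}.png')[:,:400]
    H,S,V=cv2.split(cv2.cvtColor(i,cv2.COLOR_BGR2HSV))
    R=np.zeros(H.shape,bool);R[260:400,150:225]=1
    y=R&(H>17)&(H<32)&(S>110)&(V>70);o=R&((H<15)|(H>172))&(S>110)&(V>90)
    bl=(H>100)&(H<125)&(S>100)&(V>40);bl[:, :150]=0;bl[:,250:]=0
    print(n,'stripe',np.argwhere(y).mean(0).round(1),y.sum(),'orange',np.argwhere(o).mean(0).round(1),o.sum(),[int(np.flatnonzero(bl[:,k]).max()) for k in(170,185,200,215,230)])
f=grab('top');a=pickle.load(open('top.pkl','rb'))
d=np.abs(f['color'].astype(int)-a['color']).max(2)
for n,(x,y) in dict(dial=(160,215),clamp=(475,253),hex=(257,187)).items(): print(n,(d[y-25:y+25,x-25:x+25]>40).sum())
print(robot.sense()['t'])
E
```

```text
[ 0.57023383 -0.08182767  0.31448569] [ 0.22183567  0.35440695 -0.01713953] [-0.07723441  0.02179709 -0.01728334]
p5 stripe [310.9 175. ] 417 orange [350.2 175.4] 365 [408, 433, 435, 428, 413]
p8 stripe [311.6 175.8] 415 orange [350.  175.4] 377 [408, 431, 432, 429, 414]
p6 stripe [320.5 176.4] 430 orange [353.  174.5] 182 [416, 440, 442, 436, 425]
p9 stripe [319.4 174.1] 450 orange [352.9 174.3] 182 [416, 437, 443, 437, 424]
dial 0
clamp 0
hex 0
25.6
```

View pics/p9.png

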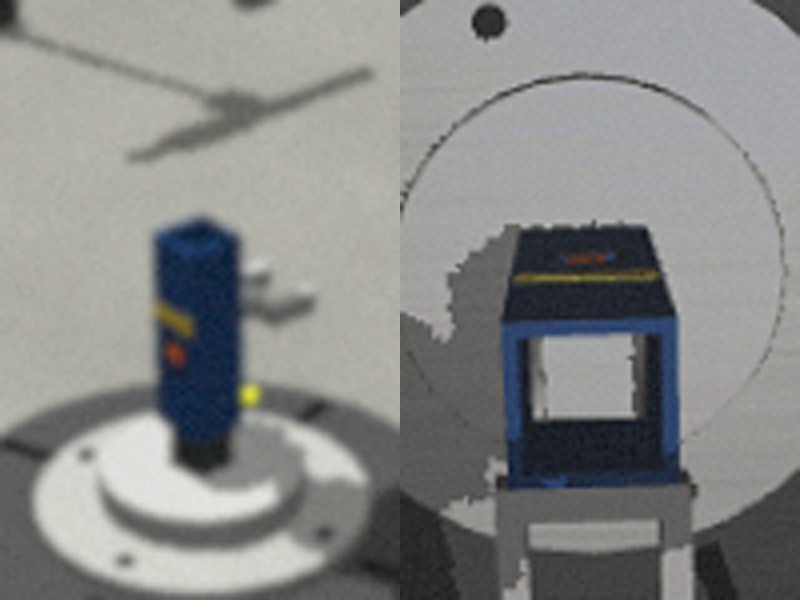

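The sleeve settles to the same place as before, so that is its natural resting height on the button. Handing in.

```bash
python3 -c "
from plant import robot
print(robot.hand_in())"
```

```text
the job is handed in; nothing more can be done
None
```

The middle-sized blue sleeve is on the spigot, upright and locked. I handed the job in at about 25.6 s of the 48 s allowed.

**Fit:** The hole was on the orange button's side. I eased the sleeve down by feel, and the highest push I read was about 9 N on the wrist. The drag vanished with a small jolt when the button popped, and only then did I let go.

**Lock checks:** A gentle upward tug held at 10 N, and at about 5 N when I repeated it. The orange button shows in the hole after release.

**Other items:** The dial stand, clamp block and hex fitting show no change in the top camera view. The gripper is clear and touching nothing.

**One check disagreed:** After release the sleeve settled about 4.5 mm below the height where it catches, more than the 2 to 3 mm of play I expected. I gripped it again, raised it to the catch and set it down softly, and it settled to the same place. It seems to rest by its own weight with the hole's upper edge on the button's ramp. The button may therefore be pressed in by roughly 1 to 2 mm, though it still shows in the hole. After the first release it held still between two pictures.

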